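Feed the parts tray past a pedal-held gate

TASK

Slide the black tray of bolts along the chute until it sits fully home against the end stop, by pushing it from behind with a fingertip. First press the long pedal beside the chute down with another fingertip so that the red gate sinks below the chute floor, and keep it down while you push until the tray is completely past, so that the gate never bears on the tray; then let the gate spring up behind it. Only push and press: do not lift the tray, and leave the other things on the bench alone.

Things in the scene. Friction and masses are not known exactly. Their poses are not given: they have to be found in the camera images.
- chute: Fixed open plywood chute. Origin on the bench top, midway between its side walls, in the gate's plane. +y: feed direction, to the end stop; +x: away from the pedal side; z up. Floor 65 mm above the bench, 118 mm wide, from y = -235 mm (open end) to the end stop's face at +176. Walls 10 mm thick, 22 mm high above the floor.
- stop (a point): Middle of the foot of the end stop's face, at floor level: (0, 176, 65) mm in the chute's frame. With the tray home against it, the tray's origin is at y = +95 mm and its rear face at y = +14 mm in the chute's frame.
- parts_tray: Loose black open tray of bolts, about 0.35 kg, 112 mm wide (x -59 to +53 mm from its origin), 162 mm long (y -81 to +81 mm), 28 mm high, walls 5 mm; origin on its underside. Starts on the chute floor before the gate, its long side along the chute and its axes nearly the chute's, with 3 mm play to each wall.
- gate (a joint): Angle (rad) of the red gate lever, hinged along the chute at chute x = +80 mm, z = 35 mm. 0: gate up, closed by its spring. Grows as the pedal is pressed down; stops at 0.27. From about 0.19 the gate is wholly below the floor; at 0.21 the pedal's top is level, 10 mm above the chute floor (75 mm above the bench). About 5 N holds it there. Released, it springs back to 0.
- pedal (a point): Middle of the top of the pedal, a red plate with a black rubber face on the gate lever, outside the chute's -x wall. At rest it slopes, outer edge higher, this point about 40 mm higher than when pressed level. Pressed level it covers chute x -152 to -82, y -265 to +25 mm, so a fingertip can slide along it while another, at the same height, pushes the tray.
- gate_top (a point): Middle of the top edge of the gate, a red upright plate 34 mm wide across the chute (chute x -54 to -20 mm), 8 mm thick (y -4 to +4 mm), standing 15 mm above the floor when closed. It moves in a slot in the floor, y -10 to +10 mm, from x = -10 mm to the pedal-side wall.
- masking_tape: Bystander: roll of masking tape lying on the bench, 104 mm across, 25 mm high; origin under its centre.
- sanding_block: Bystander: cork sanding block, 62 x 115 x 34 mm; origin under its centre.
- pliers_red: Bystander: long-nose pliers with red grips lying on the bench, 56 x 178 x 12 mm; origin under the centre.

How it is judged:
On the way, in this order (a step that is already met when the one before it is completed fails the run):
1. a fingertip holds the gate down while the tray is still before it (value of joint gate above 0.16 rad and contact force between the fingers and gate above 0.5 N and y of parts_tray in the frame of chute below -0.087 m), for 0.1 s.
2. the tray is pushed over the gate by the fingers while a finger keeps the gate down (value of joint gate above 0.16 rad and contact force between the fingers and gate above 0.5 N and contact force between the fingers and parts_tray above 0.1 N and y of parts_tray in the frame of chute between -0.03 and 0.07 m), for 0.05 s.
At the end, for the whole second after the job is handed in: The tray lies flat on the chute floor, within 6 mm of the end stop and at rest, and the gate has sprung fully up behind it (below 0.03 rad) (y of parts_tray in the frame of chute between 0.089 and 0.099 m and z of parts_tray in the frame of chute between 0.062 and 0.069 m and angle between parts_tray's own z axis and vertical below 0.04 rad and angle between the y axis of parts_tray and the y axis of chute, either way round below 0.1 rad and linear speed of parts_tray below 0.01 m/s and value of joint gate below 0.03 rad); the robot touches nothing.
It fails at once if the gate bears on the tray, or the tray is run into it (over 2 N) (contact force between gate and parts_tray above 2 N).
It fails at once if the tray is lifted more than 12 mm off the chute floor (z of parts_tray in the frame of chute above 0.077 m).
It fails at once if the tray is tipped (angle between parts_tray's own z axis and vertical above 0.2 rad).
It fails at once if the tape roll, sanding block or pliers is shifted more than 20 mm (distance of any of masking_tape, sanding_block, pliers_red from where it was at the start of the episode above 0.02 m).
It also fails if it takes over 53 s, if anything falls off the work surface, if the arm or the gripper's body presses on something with over 40 N, if the wrist force passes 120 N, or if a joint passes its speed limit or range.

ROBOT

A 6-joint arm with a two-finger parallel gripper is mounted at the origin on a cart in front of the work surface, level with it; the furniture and walls round the work are solid. World frame = base frame: x ahead of the robot, y to its left, z up, the work surface at z = 0. Lengths are in m, angles in rad, forces in N, time in s.
With the tool pointing down it reaches from about 0.4 to 0.925 m from the base axis. Payload 3.4 kg.
Tool frame: the origin (TCP) lies between the finger pads; the fingertips stand 8 mm ahead of it and the grasp point (between the pads) lies 11 mm behind it (arm.tips_ahead is the y of the fingertips in the tool frame, in m); y points along the fingers, x is the direction in which the jaws open and shut, and the axes are right-handed (so a half turn about y gives the same grasp; the last joint's range is limited). The gripper opens to 85 mm and grips with 20 to 120 N. Pads are 22 mm wide; open, the fingers measure 114 mm over their backs; the gripper's body (76 mm by 85 mm) begins 54 mm behind the grasp point. The pads swing forward as they close: fully open they stand 13 mm farther back than shut.
Start: joints at [1.046, 0.307, 1.506, -0, 1.328, -0.073], TCP at [0.251, 0.518, 0.239] pointing down, gripper open.
Joint ranges: [-3.12, 3.12], [-1.05, 2.28], [0.14, 2.33], [-1.42, 4.57], [0.1, 2.73], [-2.68, 2.68]. Speed limits (rad/s): [2.57, 2.57, 3.14, 3.14, 3.14, 3.14].

INTERFACE

Orientations are given as a 3x3 rotation matrix whose columns are the frame's x, y, z axes.
In Python, from rig import arm gives the robot as it stands.
- The arm moves only by the tool apply_moves, never from a script. Its argument "increments" is one flat list of numbers, 7 for each row, row after row: the turn, a rotation vector about the tool's x, y, z in units of 5 degrees (1.0 is 5 degrees), then the shift along the tool's x, y, z in units of 25 mm (1.0 is 25 mm), then the opening, from 0 (shut) to 1 (fully open). A call has 1 to 10 rows; each row shifts and turns the pose as measured when the row begins, along the tool's axes as they then stand; what a row does not reach is not made up. A row lasts 1/10 s, in which the tool goes at most 50 mm and 8.59 degrees, less where a joint would pass 70% of its speed; a pose out of reach is approached as far as the arm can. A call is refused whole if a number of a shift passes 1 or a number of a turn 1, either way. A call with a gripper value outside its range is refused whole. The fingers move at their own pace and stop on an object; "squeeze" is the grip in N (left out, the last holds). Time passes only in rows, so rows that do not move let the fingers close. It gives the time, the measured TCP pose, the force and the opening at its end, in the units of the state.
- arm.sense(): the state, without advancing time (a new reading comes with each control period).
- arm.capture(name): name is "side" or "top"; returns the picture (420x560x3 uint8, red, green, blue); there is no depth.
- arm.camera_params(name): a dict with "fx", "fy", "cx", "cy" (pixels), "distortion" ([k1, k2, p1, p2, k3] as OpenCV has them; the pictures are not rectified), "world_to_cam" (4x4, takes a point from world to camera coordinates). Camera axes: x right, y down, z forward; pixel columns grow to the right and rows downward; lengths in m; the calibration is good to about 2 mm. A picture is of the moment at which its call begins. camera_params takes no time and is no camera call.
- arm.hand_in(): hands the job in, once; it reports no verdict.
Trained networks look in the newest picture that a camera, given by its name, has taken for a name from the list of things; names that differ only in an ending like _2 or _b are one class to them, and where a whole thing is asked for, a point or a joint stands for the part that bears it (a point fixed in the world has none). Each returns a list of dicts, best first, with "p" (0 to 1); they miss things now and then, are a little off and sometimes report something else, mostly with a low value. They report only what shows in the picture. A call takes as long as a camera call.
- arm.recognise(camera, name): "centre" ([x, y, z] in m, in world coordinates, good to about 4 mm: the middle of the surface that is visible of it).
- arm.tip_of(camera, name): "centre" ([x, y, z] in m, in world coordinates, good to about 4 mm: a listed point, or the origin of a listed thing).
The state is a dict: "time": time; "joint_pos": joint angles; "qvel": joint speeds; "joint_torque": joint torques, N m; "eef_pos": TCP position; "ee_rot": TCP orientation; "force": force on the tool from outside, world axes, zero at the start; "moment": the same for the moment, N m; "opening": finger opening in m.
Only numpy, scipy, OpenCV 4.12 (cv2) and the standard library are available. Lean on these libraries where they do the work, as an engineer would, in place of code of your own. Each camera call takes 0.05 s, during which the arm holds its last target.

## Working session

There is one attempt and no reset: what is moved stays moved. The work goes in short steps, Python scripts to look and compute and a tool call to move; the robot and the scene stay as the last step left them, time stands still between calls to the robot, and variables do not carry over. Pictures are saved under pics/ and viewed, and the job is handed in when it is done.

Besides the shell and the picture viewer there is one more tool, called after ">>>" as name(argument=value, ...) on one line, values as JSON. apply_moves: Moves the arm, as the interface text tells. Its arguments: {"type":"object","properties":{"increments":{"type":"array","items":{"type":"number"}},"squeeze":{"type":"number"}},"required":["increments"]}

```bash
ls; mkdir -p pics; python3 - <<'E'
from rig import arm
import cv2,numpy as np
np.set_printoptions(precision=3,suppress=True)
s=arm.sense();print(s['time'],s['eef_pos'],np.array(s['ee_rot']),s['opening'],arm.tips_ahead)
for c in('side','top'):
    im=arm.capture(c);cv2.imwrite(f'pics/{c}0.png',im[:,:,::-1])
    for n in('chute','stop','parts_tray','pedal','gate_top','masking_tape','sanding_block','pliers_red'):
        try: print(c,n,[(np.round(d['centre'],4),round(d['p'],2)) for d in arm.tip_of(c,n)][:2])
        except Exception as e: print(n,e)
print(arm.sense()['time'])
E
```

```text
pics
0.0 [0.25  0.517 0.238] [[ 0.436 -0.001 -0.9  ]
 [ 0.9   -0.002  0.436]
 [-0.002 -1.     0.   ]] 0.0854159873319602 0.008
side chute [(array([ 0.554,  0.17 , -0.004]), 0.67)]
side stop [(array([0.544, 0.342, 0.065]), 0.57)]
side parts_tray [(array([0.568, 0.033, 0.065]), 0.66), (array([ 0.43 ,  0.396, -0.   ]), 0.18)]
side pedal [(array([0.46 , 0.041, 0.121]), 0.57)]
side gate_top [(array([0.52 , 0.17 , 0.077]), 0.92)]
side masking_tape [(array([ 0.428,  0.398, -0.003]), 0.8)]
side sanding_block [(array([ 0.393,  0.274, -0.005]), 0.73), (array([ 0.553,  0.171, -0.002]), 0.67)]
side pliers_red [(array([ 0.566,  0.47 , -0.001]), 0.68)]
top chute [(array([ 0.557,  0.17 , -0.006]), 0.67)]
top stop [(array([0.543, 0.343, 0.06 ]), 0.72)]
top parts_tray [(array([0.567, 0.032, 0.064]), 0.7)]
top pedal [(array([0.462, 0.043, 0.114]), 0.95), (array([0.432, 0.398, 0.001]), 0.58)]
top gate_top [(array([0.515, 0.164, 0.08 ]), 0.85)]
top masking_tape [(array([0.43 , 0.4  , 0.002]), 0.76)]
top sanding_block [(array([ 0.396,  0.275, -0.001]), 0.7)]
top pliers_red [(array([0.567, 0.469, 0.001]), 0.79)]
0.9
```

View pics/side0.png

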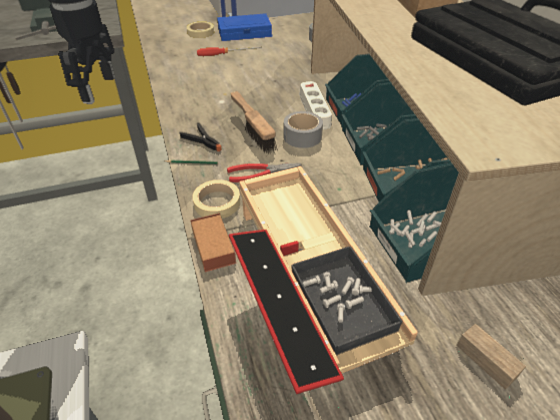

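View pics/top0.png

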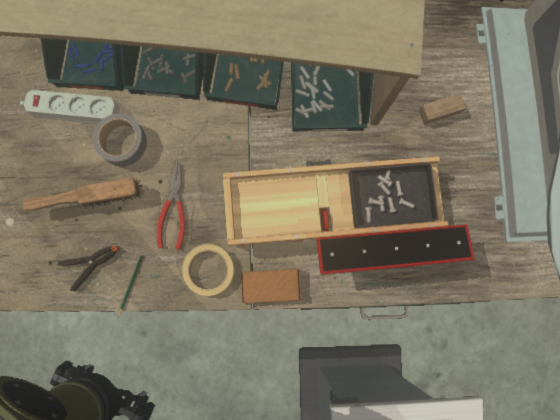

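Side view: the tray is at about (345,295), the gate at (290,247) and the pedal at (285,310). Top view: the tray is at (393,197) and the pedal at (395,249). Detections from the two views agree to within about 6 mm. Next I'll fit the chute frame and check it with an overlay.

```bash
cat > h.py <<'E'
import numpy as np,cv2
from rig import arm
def proj(cam,P):
    p=arm.camera_params(cam);T=np.array(p['world_to_cam']);K=np.array([[p['fx'],0,p['cx']],[0,p['fy'],p['cy']],[0,0,1]])
    r,_=cv2.Rodrigues(T[:3,:3]);return cv2.projectPoints(np.array(P,float),r,T[:3,3],K,np.array(p['distortion'],float))[0][:,0]
def w(pose,P):
    x,y,a=pose;c,s=np.cos(a),np.sin(a);P=np.array(P,float)
    return np.c_[x+c*P[:,0]-s*P[:,1],y+s*P[:,0]+c*P[:,1],P[:,2]]
def box(x0,x1,y0,y1,z): return [(x0,y0,z),(x1,y0,z),(x1,y1,z),(x0,y1,z)]
E
cat > ov.py <<'E'
from h import *
from scipy.optimize import least_squares
import sys
m=np.array([[0,0],[0,.176],[.003,-.138],[-.037,0]])
obs=np.array([[.5555,.170],[.5435,.3425],[.5675,.0325],[.5175,.167]])
f=lambda p:np.r_[(w(p[:3],np.c_[m+np.array([[0,0],[0,0],[0,p[3]],[0,0]]),np.zeros(4)])[:,:2]-obs).ravel()]
r=least_squares(f,[.555,.17,.07,0]);print(r.x,r.fun)
pose=r.x[:3] if len(sys.argv)<4 else [float(v) for v in sys.argv[1:4]]
ty=-.138+r.x[3] if len(sys.argv)<5 else float(sys.argv[4])
for c in('side','top'):
    im=cv2.imread(f'pics/{c}0.png');S=4
    big=cv2.resize(im,None,fx=S,fy=S,interpolation=cv2.INTER_CUBIC)
    for b,col in((box(-.069,.069,-.235,.176,.087),(255,0,255)),(box(-.059,.059,-.235,.176,.087),(255,255,0)),(box(-.056,.056,ty-.081,ty+.081,.093),(0,255,0)),(box(-.01,.05,-.01,.01,.065),(0,0,255))):
        q=(proj(c,w(pose,b))+.5)*S-.5
        cv2.polylines(big,[np.int32(q.round())],True,col,1,cv2.LINE_AA)
    x0,y0,x1,y1=(230,150,420,390) if c=='side' else (215,140,480,285)
    o=big[y0*S:y1*S,x0*S:x1*S];k=min(800/o.shape[1],600/o.shape[0]);k=min(k,1)
    cv2.imwrite(f'pics/ov_{c}{sys.argv[-1]}.png',cv2.resize(o,None,fx=k,fy=k,interpolation=cv2.INTER_AREA))
E
python3 ov.py a
```

```text
[0.55513649 0.16879499 0.06697065 0.00118317] [-3.63514179e-04 -1.20500698e-03 -1.41539924e-04  1.90045453e-03
 -2.14374471e-04 -1.43783468e-05  7.19428573e-04 -6.81069206e-04]
```

View pics/ov_sidea.png

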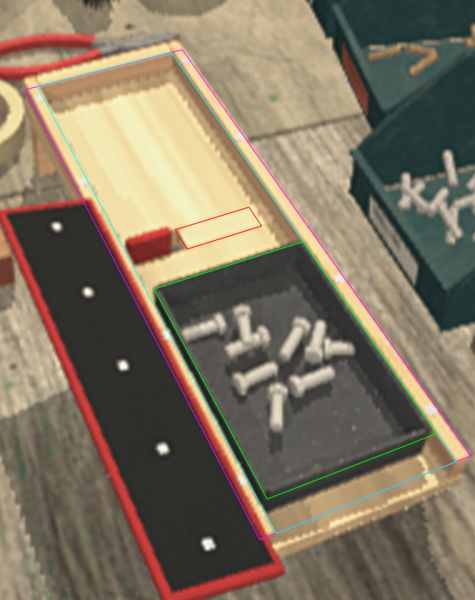

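View pics/ov_topa.png

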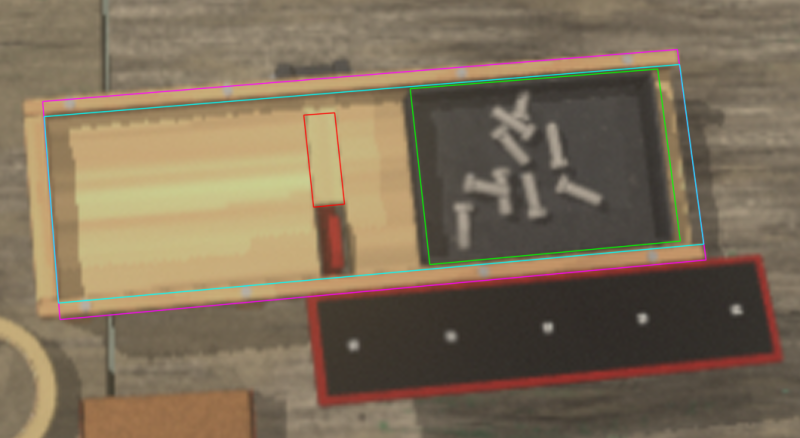

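```bash
cat > plan.py <<'E'
from h import *
import sys
POSE=(.555,.169,.067)
np.set_printoptions(precision=3,suppress=True)
def state():
    s=arm.sense();R=np.array(s['ee_rot']);p=np.array(s['eef_pos']);x,y,a=POSE;c,sn=np.cos(a),np.sin(a);d=p-[x,y,0]
    q=np.array([c*d[0]+sn*d[1],-sn*d[0]+c*d[1],p[2]])
    Rc=np.array([[c,-sn,0],[sn,c,0],[0,0,1]]);
    rv=cv2.Rodrigues(R.T@Rc@np.array([[1,0,0],[0,0,1],[0,-1,0.]]))[0].ravel()
    print('t',round(s['time'],2),'TCPchute mm',q*1e3,'turn left(deg,tool)',np.degrees(rv),'F',np.array(s['force']),'open',s['opening'])
    return s,R,q,rv
if __name__=='__main__':
    s,R,q,rv=state()
    if len(sys.argv)>3:
        tgt=np.array([float(v) for v in sys.argv[1:4]])/1e3;x,y,a=POSE;n=int(sys.argv[4])
        pw=w(POSE,[tgt])[0];d=(pw-np.array(s['eef_pos']))/n;yaw=np.arctan2(R[1,0],R[0,0]);rem=np.degrees(rv[1])
        for i in range(n):
            c,sn=np.cos(yaw),np.sin(yaw);t=np.clip(rem/5,-1,1)
            print(i,'ry %.2f'%t,'xyz %.2f %.2f %.2f'%((c*d[0]+sn*d[1])/.025,-d[2]/.025,(-sn*d[0]+c*d[1])/.025))
            yaw-=np.radians(5*t);rem-=5*t
E
python3 plan.py -47 -240 200 34
```

```text
t 0.9 TCPchute mm [-280.439  368.172  239.343] turn left(deg,tool) [-0.002 60.334  0.004] F [-0.08  -0.972  0.099] open 0.08546114847640311
0 ry 1.00 xyz -0.49 0.05 -0.59
1 ry 1.00 xyz -0.43 0.05 -0.63
2 ry 1.00 xyz -0.38 0.05 -0.67
3 ry 1.00 xyz -0.32 0.05 -0.70
4 ry 1.00 xyz -0.25 0.05 -0.72
5 ry 1.00 xyz -0.19 0.05 -0.74
6 ry 1.00 xyz -0.12 0.05 -0.76
7 ry 1.00 xyz -0.06 0.05 -0.76
8 ry 1.00 xyz 0.01 0.05 -0.77
9 ry 1.00 xyz 0.08 0.05 -0.76
10 ry 1.00 xyz 0.14 0.05 -0.75
11 ry 1.00 xyz 0.21 0.05 -0.74
12 ry 0.07 xyz 0.27 0.05 -0.72
13 ry 0.00 xyz 0.27 0.05 -0.72
14 ry 0.00 xyz 0.27 0.05 -0.72
15 ry 0.00 xyz 0.27 0.05 -0.72
16 ry 0.00 xyz 0.27 0.05 -0.72
17 ry 0.00 xyz 0.27 0.05 -0.72
18 ry 0.00 xyz 0.27 0.05 -0.72
19 ry 0.00 xyz 0.27 0.05 -0.72
20 ry 0.00 xyz 0.27 0.05 -0.72
21 ry 0.00 xyz 0.27 0.05 -0.72
22 ry 0.00 xyz 0.27 0.05 -0.72
23 ry 0.00 xyz 0.27 0.05 -0.72
24 ry 0.00 xyz 0.27 0.05 -0.72
25 ry 0.00 xyz 0.27 0.05 -0.72
26 ry 0.00 xyz 0.27 0.05 -0.72
27 ry 0.00 xyz 0.27 0.05 -0.72
28 ry 0.00 xyz 0.27 0.05 -0.72
29 ry 0.00 xyz 0.27 0.05 -0.72
30 ry 0.00 xyz 0.27 0.05 -0.72
31 ry 0.00 xyz 0.27 0.05 -0.72
32 ry 0.00 xyz 0.27 0.05 -0.72
33 ry 0.00 xyz 0.27 0.05 -0.72
```

>>> apply_moves(increments=[0, 1, 0, -0.5, 0, -0.6, 1, 0, 1, 0, -0.4, 0, -0.65, 1, 0, 1, 0, -0.4, 0, -0.65, 1, 0, 1, 0, -0.3, 0, -0.7, 1, 0, 1, 0, -0.25, 0, -0.7, 1, 0, 1, 0, -0.2, 0, -0.75, 1, 0, 1, 0, -0.1, 0, -0.75, 1, 0, 1, 0, -0.05, 0, -0.75, 1, 0, 1, 0, 0, 0, -0.75, 1, 0, 1, 0, 0.1, 0, -0.75, 1])

```text
time: 1.9
eef_pos: [0.3312, 0.3411, 0.2395]
ee_rot: [[0.977, 0.001, -0.215], [0.215, 0.003, 0.977], [0.002, -1.0, 0.002]]
force: [-0.1, -0.5, 0.6]
opening: 0.0856
```

```bash
python3 plan.py -47 -240 200 20|head -8
```

```text
t 1.9 TCPchute mm [-211.811  186.7    239.477] turn left(deg,tool) [-0.149  8.581  0.106] F [-0.114 -0.529  0.551] open 0.08562587875574147
0 ry 1.00 xyz 0.20 0.08 -0.89
1 ry 0.72 xyz 0.28 0.08 -0.87
2 ry 0.00 xyz 0.33 0.08 -0.85
3 ry 0.00 xyz 0.33 0.08 -0.85
4 ry 0.00 xyz 0.33 0.08 -0.85
5 ry 0.00 xyz 0.33 0.08 -0.85
6 ry 0.00 xyz 0.33 0.08 -0.85
```

>>> apply_moves(increments=[0, 1, 0, 0.2, 0.05, -0.9, 1, 0, 0.7, 0, 0.3, 0.05, -0.9, 1, 0, 0, 0, 0.35, 0.05, -0.9, 1, 0, 0, 0, 0.35, 0.05, -0.9, 1, 0, 0, 0, 0.35, 0.05, -0.9, 1, 0, 0, 0, 0.35, 0.05, -0.9, 1, 0, 0, 0, 0.35, 0.05, -0.9, 1, 0, 0, 0, 0.35, 0.05, -0.9, 1, 0, 0, 0, 0.35, 0.05, -0.9, 1, 0, 0, 0, 0.35, 0.05, -0.9, 1])

```text
time: 2.9
eef_pos: [0.4359, 0.1153, 0.228]
ee_rot: [[0.998, 0.007, -0.062], [0.062, 0.005, 0.998], [0.007, -1.0, 0.005]]
force: [0.5, -0.7, 0.2]
opening: 0.0853
```

```bash
python3 plan.py -47 -240 180 10|head -8
```

```text
t 2.9 TCPchute mm [-122.428  -45.565  228.039] turn left(deg,tool) [-0.289 -0.302  0.4  ] F [ 0.545 -0.653  0.214] open 0.08533161082707257
0 ry -0.06 xyz 0.31 0.19 -0.78
1 ry 0.00 xyz 0.30 0.19 -0.78
2 ry 0.00 xyz 0.30 0.19 -0.78
3 ry 0.00 xyz 0.30 0.19 -0.78
4 ry 0.00 xyz 0.30 0.19 -0.78
5 ry 0.00 xyz 0.30 0.19 -0.78
6 ry 0.00 xyz 0.30 0.19 -0.78
```

>>> apply_moves(increments=[-0.05, -0.05, 0.08, 0.35, 0.15, -0.85, 1, 0, 0, 0, 0.35, 0.15, -0.85, 1, 0, 0, 0, 0.35, 0.15, -0.85, 1, 0, 0, 0, 0.35, 0.15, -0.85, 1, 0, 0, 0, 0.35, 0.15, -0.85, 1, 0, 0, 0, 0.35, 0.15, -0.85, 1, 0, 0, 0, 0.35, 0.15, -0.85, 1, 0, 0, 0, 0.35, 0.15, -0.85, 1, 0, 0, 0, 0.35, 0.15, -0.85, 1, 0, 0, 0, 0, 0, -0.4, 1])

```text
time: 3.9
eef_pos: [0.5331, -0.0908, 0.1945]
ee_rot: [[0.998, 0.005, -0.064], [0.064, 0.0, 0.998], [0.005, -1.0, 0.0]]
force: [-0.4, 1.0, -0.6]
opening: 0.0854
```

```bash
python3 - <<'E'
from plan import *
state()
for c in('side','top'): cv2.imwrite(f'pics/{c}1.png',arm.capture(c)[:,:,::-1])
E
```

```text
t 3.9 TCPchute mm [ -39.259 -257.775  194.48 ] turn left(deg,tool) [-0.002 -0.188  0.293] F [-0.433  0.993 -0.582] open 0.08544412585543798
```

View pics/side1.png

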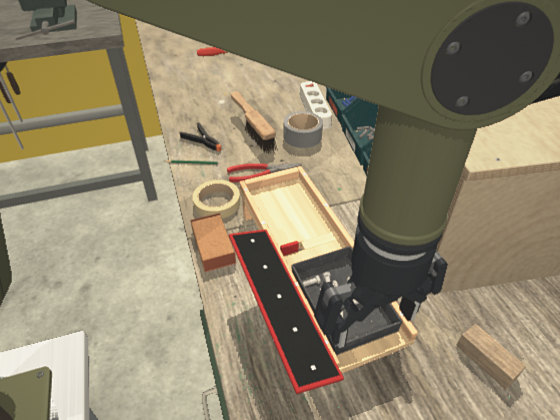

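View pics/top1.png

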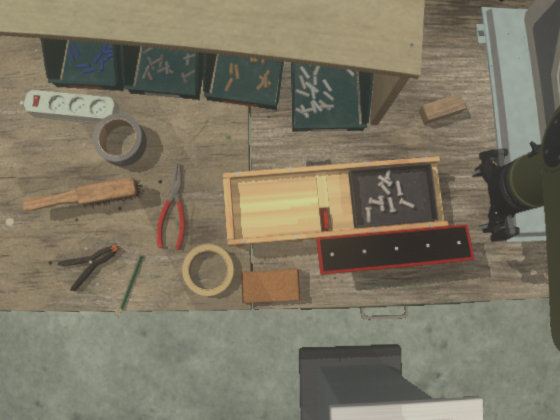

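The top view shows the gripper at about (500,195), behind the tray's rear end (437,195). In the side view both fingers are clear of everything. Next I'll shift sideways and forward, then go down.

>>> apply_moves(increments=[0, 0, 0.06, -0.2, 0.5, 0.3, 1, 0, 0, 0, -0.2, 0.5, 0.3, 1, 0, 0, 0, 0, 0.5, 0, 1, 0, 0, 0, 0, 0.4, 0, 1, 0, 0, 0, 0, 0, 0, 1])

```text
time: 4.5
eef_pos: [0.5153, -0.0688, 0.1443]
ee_rot: [[0.998, -0.005, -0.065], [0.065, 0.004, 0.998], [-0.005, -1.0, 0.004]]
force: [-0.9, 0.3, 0.1]
opening: 0.0856
```

```bash
python3 plan.py
```

```text
t 4.5 TCPchute mm [ -55.532 -234.597  144.25 ] turn left(deg,tool) [-0.252 -0.109 -0.278] F [-0.918  0.295  0.148] open 0.08558364359037036
```

>>> apply_moves(increments=[-0.05, 0, -0.05, 0.2, 0, -0.3, 1, 0, 0, 0, 0, 0.1, 0, 1, 0, 0, 0, 0, 0.1, 0, 1, 0, 0, 0, 0, 0, 0, 1])

```text
time: 4.9
eef_pos: [0.5217, -0.0755, 0.1396]
ee_rot: [[0.998, 0.001, -0.066], [0.066, -0.001, 0.998], [0.001, -1.0, -0.001]]
force: [0.5, 0.3, 0.5]
opening: 0.0855
```

```bash
python3 - <<'E'
from plan import *
state()
for c in('side','top'): cv2.imwrite(f'pics/{c}2.png',cv2.resize(arm.capture(c)[180:400,220:500,::-1] if c=='side' else arm.capture(c)[130:300,300:560,::-1],None,fx=2.7,fy=2.7))
E
```

```text
t 4.9 TCPchute mm [ -49.621 -241.741  139.645] turn left(deg,tool) [ 0.035 -0.034  0.078] F [0.539 0.322 0.516] open 0.08547235367698024
```

View pics/side2.png

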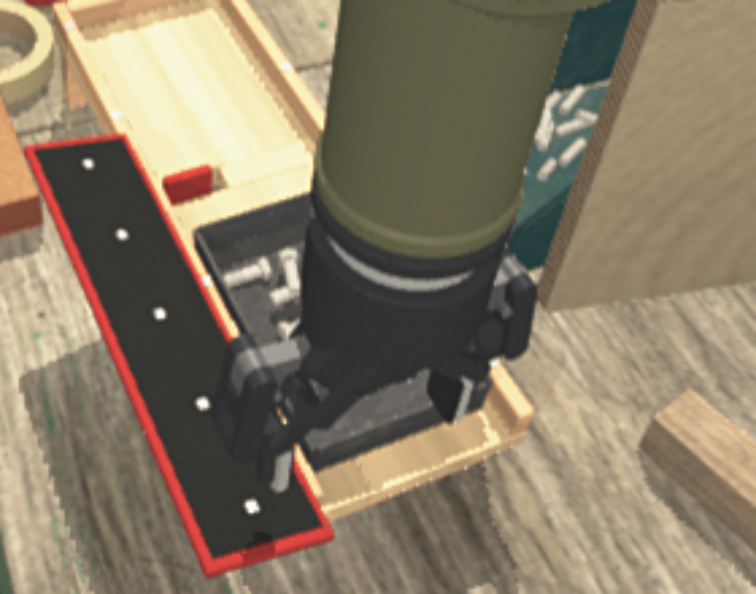

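View pics/top2.png

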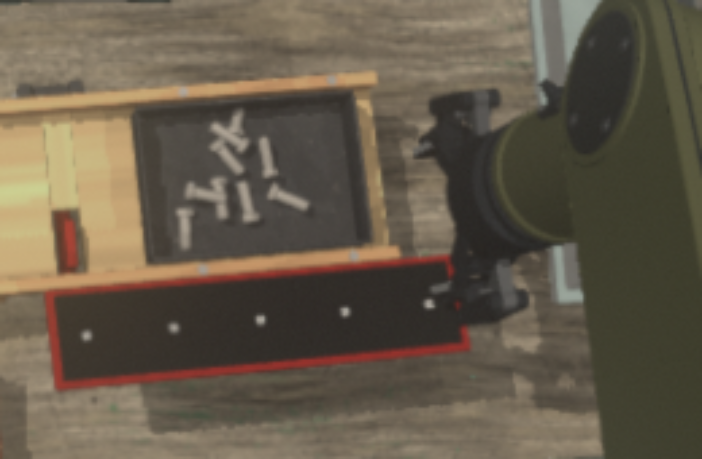

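```bash
python3 - <<'E'
from plan import *
for z in(.1316,.1446):
  P=[(-.092,-.2417,z),(-.092,-.2307,z),(-.092,-.2527,z),(-.007,-.2417,z),(-.007,-.2307,z),(-.007,-.2527,z)]
  print((proj('side',w(POSE,P))-[220,180])*2.7); print((proj('top',w(POSE,P))-[300,130])*2.7)
E
```

```text
[[276.909 484.65 ]
 [266.801 464.691]
 [287.291 505.152]
 [431.68  424.297]
 [419.998 405.866]
 [443.669 443.209]]
[[435.546 283.828]
 [420.238 285.36 ]
 [450.782 282.298]
 [419.082 161.263]
 [403.903 162.578]
 [434.191 159.954]]
[[278.745 470.972]
 [268.454 450.886]
 [289.319 491.614]
 [435.803 410.247]
 [423.893 391.722]
 [448.03  429.265]]
[[442.424 282.102]
 [426.933 283.653]
 [457.84  280.553]
 [425.655 157.948]
 [410.296 159.274]
 [440.941 156.628]]
```

The pedal finger shows at (280,490) in the crop and the push pad at (455,420). Both fit the open tips sitting about 5 mm behind the TCP. I'll go down slowly and watch the force.

>>> apply_moves(increments=[0, 0, 0, 0, 0.3, 0, 1, 0, 0, 0, 0, 0.3, 0, 1, 0, 0, 0, 0, 0.3, 0, 1, 0, 0, 0, 0, 0.2, 0, 1, 0, 0, 0, 0, 0, 0, 1])

```text
time: 5.5
eef_pos: [0.5216, -0.0757, 0.1099]
ee_rot: [[0.998, 0.001, -0.066], [0.066, -0.0, 0.998], [0.001, -1.0, -0.001]]
force: [-0.0, 0.9, 0.1]
opening: 0.0856
```

```bash
python3 plan.py
```

```text
t 5.5 TCPchute mm [ -49.692 -241.96   109.881] turn left(deg,tool) [ 0.034 -0.066  0.083] F [-0.012  0.88   0.13 ] open 0.08557857702945337
```

>>> apply_moves(increments=[0, 0, 0, 0, 0.2, 0, 1, 0, 0, 0, 0, 0.2, 0, 1, 0, 0, 0, 0, 0, 0, 1])

```text
time: 5.8
eef_pos: [0.5212, -0.0758, 0.0992]
ee_rot: [[0.998, 0.0, -0.066], [0.066, -0.001, 0.998], [0.0, -1.0, -0.001]]
force: [-0.3, 0.3, 2.5]
opening: 0.0853
```

```bash
python3 plan.py
```

```text
t 5.8 TCPchute mm [ -50.109 -242.02    99.162] turn left(deg,tool) [ 0.039 -0.05   0.019] F [-0.279  0.308  2.466] open 0.085314128909477
```

>>> apply_moves(increments=[0, 0, 0, 0, 0.2, 0, 1, 0, 0, 0, 0, 0.2, 0, 1, 0, 0, 0, 0, 0.2, 0, 1, 0, 0, 0, 0, 0.2, 0, 1, 0, 0, 0, 0, 0.15, 0, 1, 0, 0, 0, 0, 0, 0, 1])

```text
time: 6.4
eef_pos: [0.5186, -0.0759, 0.0736]
ee_rot: [[0.998, -0.004, -0.067], [0.067, -0.001, 0.998], [-0.004, -1.0, -0.001]]
force: [-0.9, -0.2, 4.6]
opening: 0.0852
```

```bash
python3 - <<'E'
from plan import *
state()
for c in('side','top'): cv2.imwrite(f'pics/{c}3.png',cv2.resize(arm.capture(c)[180:400,220:500,::-1] if c=='side' else arm.capture(c)[130:300,300:560,::-1],None,fx=2.7,fy=2.7))
E
```

```text
t 6.4 TCPchute mm [ -52.702 -241.893   73.638] turn left(deg,tool) [ 0.034 -0.013 -0.233] F [-0.86  -0.246  4.559] open 0.08519113255103043
```

View pics/side3.png

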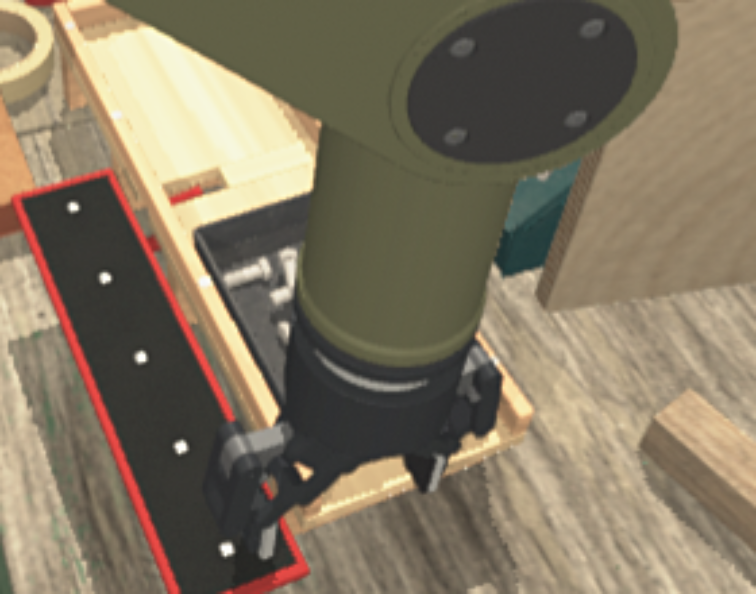

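View pics/top3.png

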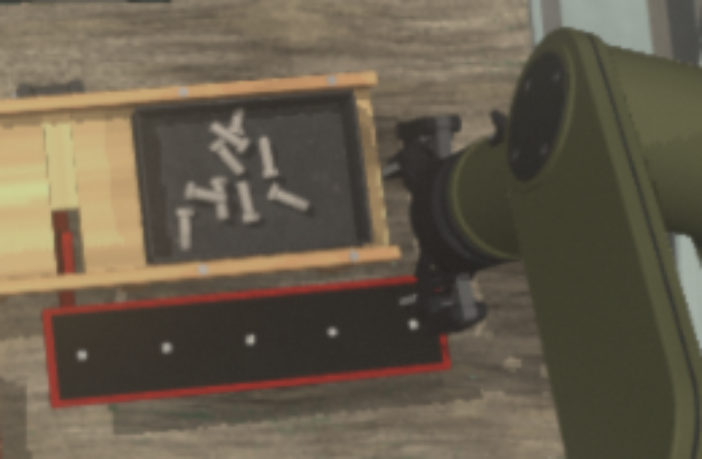

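```bash
python3 - <<'E'
from plan import *
for th in (0,.15,.17,.19,.21,.23,.25):
  d=th-.21; c,s=np.cos(d),np.sin(d)
  P=[]
  for x in(-.152,-.082):
    X,Z=x-.08,.04; P.append((.08+c*X-s*Z*-1*-1, .025,.035+s*X*1+c*Z))
  print(th,[round(p[2],3) for p in P],((proj('side',w(POSE,P))-[220,180])*2.7).round(0).tolist(),((proj('top',w(POSE,P))-[300,130])*2.7).round(0).tolist())
E
```

```text
0 [np.float64(0.122), np.float64(0.108)] [[19.0, 145.0], [123.0, 131.0]] [[54.0, 392.0], [42.0, 291.0]]
0.15 [np.float64(0.089), np.float64(0.085)] [[8.0, 185.0], [110.0, 159.0]] [[51.0, 408.0], [40.0, 307.0]]
0.17 [np.float64(0.084), np.float64(0.081)] [[7.0, 190.0], [109.0, 163.0]] [[50.0, 409.0], [40.0, 309.0]]
0.19 [np.float64(0.08), np.float64(0.078)] [[6.0, 195.0], [108.0, 167.0]] [[50.0, 410.0], [40.0, 310.0]]
0.21 [np.float64(0.075), np.float64(0.075)] [[5.0, 201.0], [107.0, 170.0]] [[49.0, 412.0], [40.0, 312.0]]
0.23 [np.float64(0.07), np.float64(0.072)] [[5.0, 206.0], [106.0, 174.0]] [[49.0, 413.0], [39.0, 313.0]]
0.25 [np.float64(0.066), np.float64(0.068)] [[5.0, 211.0], [105.0, 177.0]] [[48.0, 414.0], [39.0, 315.0]]
```

>>> apply_moves(increments=[0, 0, -0.05, 0.12, 0.15, 0, 1, 0, 0, 0, 0, 0.05, 0, 1, 0, 0, 0, 0, 0, 0, 1])

```text
time: 6.8
eef_pos: [0.5216, -0.0756, 0.0696]
ee_rot: [[0.998, 0.0, -0.067], [0.067, -0.0, 0.998], [0.0, -1.0, -0.0]]
force: [-2.5, -0.5, 5.0]
opening: 0.0855
```

```bash
python3 plan.py
```

```text
t 6.8 TCPchute mm [ -49.75  -241.817   69.558] turn left(deg,tool) [ 0.028 -0.02   0.026] F [-2.496 -0.536  4.988] open 0.08548313398490948
```

>>> apply_moves(increments=[0, 0, 0, 0, 0.02, 0.15, 1, 0, 0, 0, 0, 0, 0.15, 1, 0, 0, 0, 0, 0, 0.15, 1, 0, 0, 0, 0, 0, 0.15, 1, 0, 0, 0, 0, 0, 0.15, 1])

```text
time: 7.3
eef_pos: [0.5251, -0.0585, 0.071]
ee_rot: [[0.998, 0.01, -0.068], [0.068, -0.006, 0.998], [0.01, -1.0, -0.006]]
force: [0.1, -4.5, 3.9]
opening: 0.0856
```

```bash
python3 - <<'E'
from plan import *
state()
for c in('side','top'): cv2.imwrite(f'pics/{c}4.png',cv2.resize(arm.capture(c)[180:400,220:500,::-1] if c=='side' else arm.capture(c)[130:300,300:560,::-1],None,fx=2.7,fy=2.7))
E
```

```text
t 7.3 TCPchute mm [ -45.046 -224.987   71.044] turn left(deg,tool) [0.356 0.048 0.574] F [ 0.099 -4.467  3.891] open 0.08562211829414117
```

View pics/side4.png

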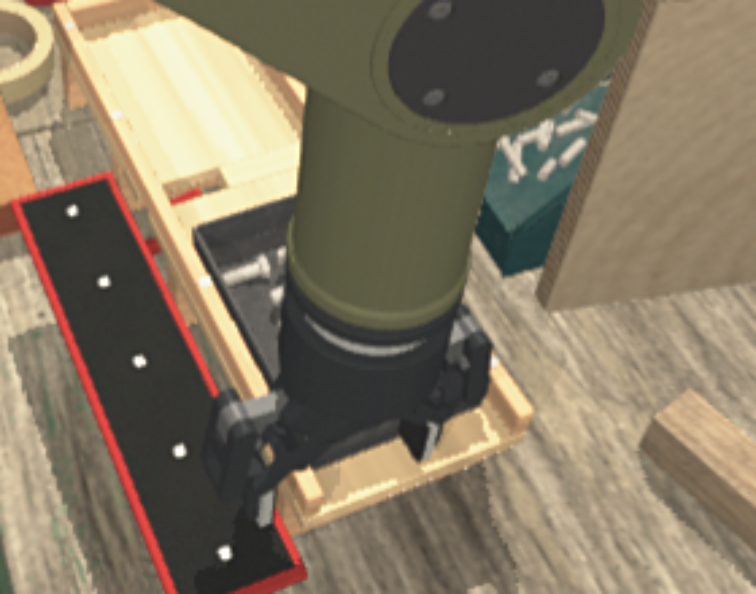

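View pics/top4.png

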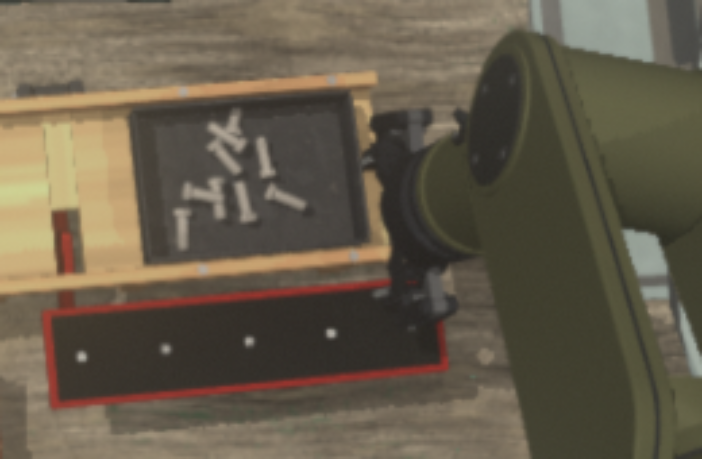

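The tray has moved a few pixels and is in contact, with Fy about −4.5 N. In the side view the gate (187,195) stays sunk. I'll keep pushing with small corrections.

>>> apply_moves(increments=[0.05, 0, 0.08, -0.08, 0.06, 0.15, 1, 0, 0, 0.03, -0.04, 0.03, 0.15, 1, 0, 0, 0, 0, 0, 0.15, 1, 0, 0, 0, 0, 0, 0.15, 1, 0, 0, 0, 0, 0, 0.15, 1])

```text
time: 7.9
eef_pos: [0.5246, -0.0416, 0.07]
ee_rot: [[0.998, 0.008, -0.068], [0.068, -0.006, 0.998], [0.007, -1.0, -0.006]]
force: [-0.3, -4.9, 4.0]
opening: 0.0853
```

```bash
python3 plan.py
```

```text
t 7.9 TCPchute mm [ -44.467 -208.111   70.034] turn left(deg,tool) [0.359 0.083 0.409] F [-0.299 -4.867  4.002] open 0.08531922984920295
```

>>> apply_moves(increments=[0.08, 0, 0.1, -0.12, 0.06, 0.15, 1, 0, 0, 0, -0.05, 0.03, 0.15, 1, 0, 0, 0, 0, 0.02, 0.15, 1, 0, 0, 0, 0, 0.02, 0.15, 1, 0, 0, 0, 0, 0.02, 0.15, 1])

```text
time: 8.4
eef_pos: [0.5231, -0.0245, 0.0682]
ee_rot: [[0.998, 0.007, -0.069], [0.069, -0.003, 0.998], [0.006, -1.0, -0.004]]
force: [-0.2, -7.1, 6.4]
opening: 0.0852
```

```bash
python3 plan.py
```

```text
t 8.4 TCPchute mm [ -44.828 -190.915   68.214] turn left(deg,tool) [0.219 0.12  0.359] F [-0.214 -7.109  6.429] open 0.08524926204263011
```

>>> apply_moves(increments=[0.04, 0, 0.07, -0.1, 0, 0.15, 1, 0, 0, 0.03, -0.05, 0, 0.15, 1, 0, 0, 0, -0.03, 0.01, 0.15, 1, 0, 0, 0, -0.03, 0.01, 0.15, 1, 0, 0, 0, 0, 0.01, 0.15, 1, 0, 0, 0, 0, 0, 0.15, 1])

```text
time: 9.0
eef_pos: [0.5184, -0.0021, 0.0685]
ee_rot: [[0.998, 0.002, -0.069], [0.069, -0.003, 0.998], [0.002, -1.0, -0.003]]
force: [0.5, -4.9, 4.9]
opening: 0.0859
```

```bash
python3 plan.py
```

```text
t 9.0 TCPchute mm [ -47.929 -168.235   68.524] turn left(deg,tool) [0.175 0.136 0.131] F [ 0.452 -4.856  4.859] open 0.08594894860207948
```

>>> apply_moves(increments=[0.03, 0, 0.02, 0, 0, 0.15, 1, 0, 0, 0, -0.02, 0, 0.15, 1, 0, 0, 0, 0, 0.01, 0.15, 1, 0, 0, 0, 0, 0.01, 0.15, 1, 0, 0, 0, 0, 0.01, 0.15, 1, 0, 0, 0, 0, 0, 0.15, 1])

```text
time: 9.6
eef_pos: [0.5169, 0.0205, 0.0685]
ee_rot: [[0.998, 0.003, -0.07], [0.07, -0.004, 0.998], [0.002, -1.0, -0.004]]
force: [0.9, -4.8, 4.5]
opening: 0.0856
```

```bash
python3 - <<'E'
from plan import *
state()
for c in('side','top'): cv2.imwrite(f'pics/{c}5.png',cv2.resize(arm.capture(c)[180:400,220:500,::-1] if c=='side' else arm.capture(c)[130:300,210:470,::-1],None,fx=2.7,fy=2.7))
E
```

```text
t 9.6 TCPchute mm [ -48.    -145.642   68.484] turn left(deg,tool) [0.222 0.192 0.138] F [ 0.905 -4.756  4.489] open 0.08562859107503848
```

View pics/side5.png

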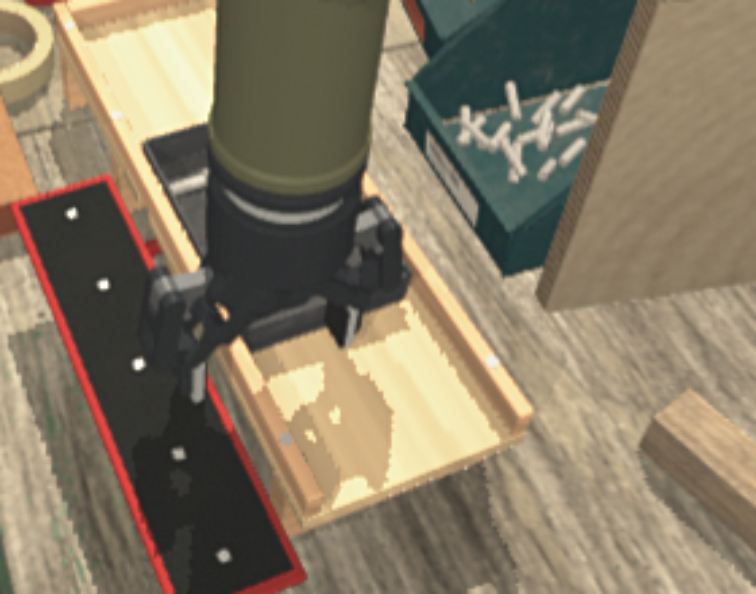

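View pics/top5.png

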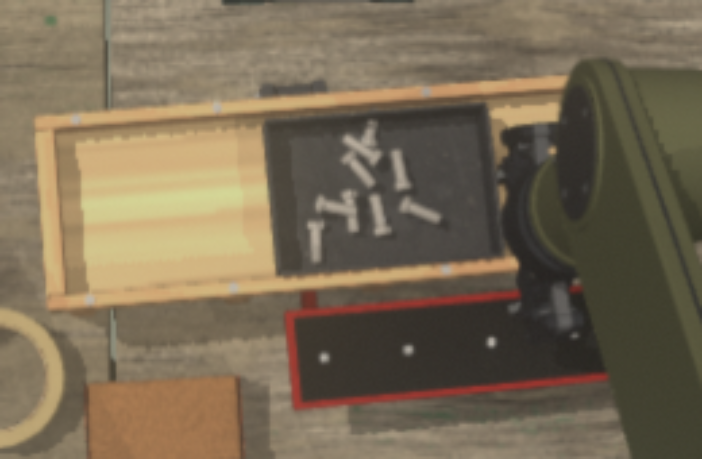

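The tray is now over the gate: its front edge is at about (268,190) in the top crop, well past the gate lever at (310,300). It's square in the chute and the pedal is level. I'll keep pushing.

>>> apply_moves(increments=[0.04, 0.03, 0.03, 0, 0, 0.18, 1, 0, 0, 0, -0.02, 0.01, 0.18, 1, 0, 0, 0, 0, 0.01, 0.18, 1, 0, 0, 0, 0, 0.01, 0.18, 1, 0, 0, 0, 0, 0.01, 0.18, 1, 0, 0, 0, 0, 0, 0.18, 1, 0, 0, 0, 0, 0.01, 0.18, 1, 0, 0, 0, 0, 0, 0.18, 1])

```text
time: 10.5
eef_pos: [0.5145, 0.056, 0.0684]
ee_rot: [[0.998, 0.003, -0.068], [0.068, -0.005, 0.998], [0.002, -1.0, -0.005]]
force: [1.2, -5.9, 4.8]
opening: 0.0854
```

```bash
python3 plan.py
```

```text
t 10.5 TCPchute mm [ -47.944 -110.05    68.419] turn left(deg,tool) [0.305 0.087 0.138] F [ 1.24  -5.912  4.83 ] open 0.08543188668448828
```

>>> apply_moves(increments=[0.06, 0.02, 0.03, 0, 0, 0.18, 1, 0, 0, 0, -0.02, 0.01, 0.18, 1, 0, 0, 0, 0, 0.01, 0.18, 1, 0, 0, 0, 0, 0.01, 0.18, 1, 0, 0, 0, 0, 0.01, 0.18, 1, 0, 0, 0, 0, 0, 0.18, 1, 0, 0, 0, 0, 0.01, 0.18, 1, 0, 0, 0, 0, 0, 0.18, 1, 0, 0, 0, 0, 0.01, 0.18, 1, 0, 0, 0, 0, 0, 0.18, 1])

```text
time: 11.5
eef_pos: [0.5118, 0.0994, 0.0684]
ee_rot: [[0.998, 0.004, -0.068], [0.068, -0.008, 0.998], [0.003, -1.0, -0.008]]
force: [2.8, -6.2, 5.9]
opening: 0.0854
```

```bash
python3 plan.py
```

```text
t 11.5 TCPchute mm [-47.754 -66.533  68.382] turn left(deg,tool) [0.461 0.061 0.184] F [ 2.807 -6.233  5.895] open 0.0853831402046868
```

>>> apply_moves(increments=[0.08, 0.02, 0.03, -0.02, 0, 0.18, 1, 0.02, 0, 0, -0.02, 0.01, 0.18, 1, 0, 0, 0, 0, 0.01, 0.18, 1, 0, 0, 0, 0, 0.01, 0.18, 1, 0, 0, 0, 0, 0.01, 0.18, 1, 0, 0, 0, 0, 0, 0.18, 1, 0, 0, 0, 0, 0.01, 0.18, 1, 0, 0, 0, 0, 0, 0.18, 1, 0, 0, 0, 0, 0.01, 0.15, 1, 0, 0, 0, 0, 0, 0.15, 1])

```text
time: 12.5
eef_pos: [0.509, 0.1403, 0.0683]
ee_rot: [[0.998, 0.005, -0.067], [0.067, -0.008, 0.998], [0.004, -1.0, -0.008]]
force: [2.3, -6.1, 5.4]
opening: 0.0848
```

```bash
python3 - <<'E'
from plan import *
state()
for c in('side','top'): cv2.imwrite(f'pics/{c}6.png',cv2.resize(arm.capture(c)[150:370,220:500,::-1] if c=='side' else arm.capture(c)[130:300,210:470,::-1],None,fx=2.7,fy=2.7))
E
```

```text
t 12.5 TCPchute mm [-47.862 -25.526  68.311] turn left(deg,tool) [0.477 0.025 0.247] F [ 2.281 -6.105  5.363] open 0.0848442683863046
```

View pics/side6.png

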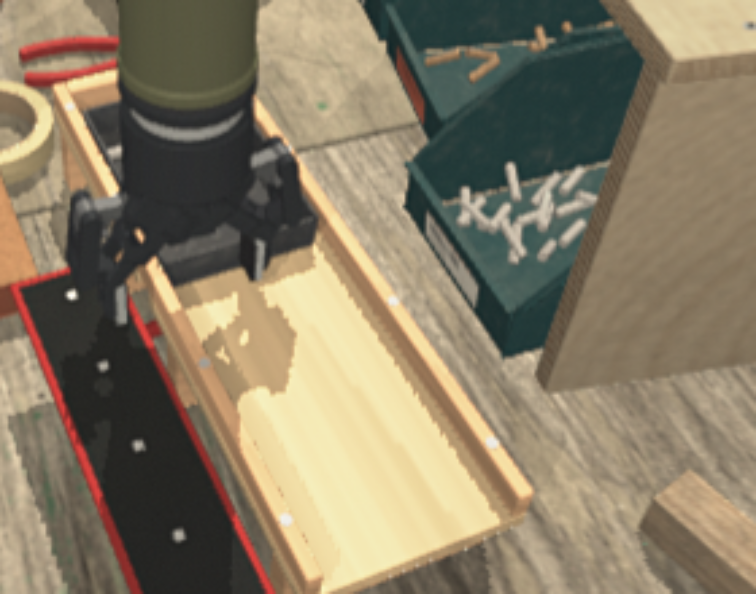

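View pics/top6.png

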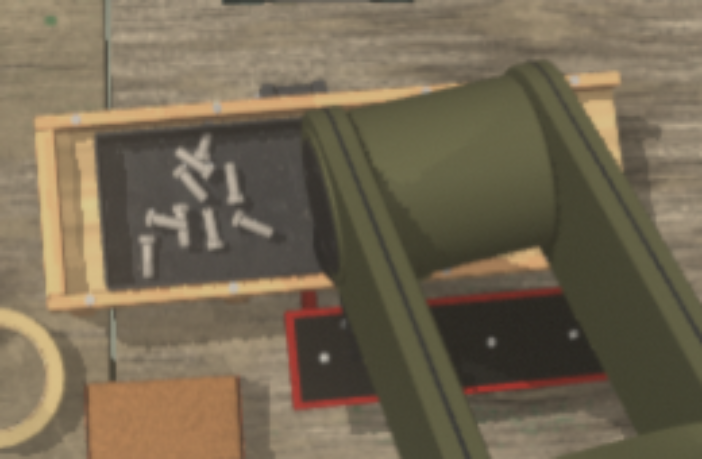

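Top crop: the tray front is at x≈97 and the stop face at x≈60, so roughly 28 mm remain, which matches the TCP position.

>>> apply_moves(increments=[0.08, 0, 0.04, -0.02, 0, 0.18, 1, 0.02, 0, 0, -0.02, 0.01, 0.18, 1, 0, 0, 0, 0, 0.01, 0.18, 1, 0, 0, 0, 0, 0.01, 0.15, 1, 0, 0, 0, 0, 0, 0.12, 1])

```text
time: 13.1
eef_pos: [0.5073, 0.1592, 0.0683]
ee_rot: [[0.998, 0.003, -0.068], [0.068, -0.003, 0.998], [0.003, -1.0, -0.004]]
force: [2.6, -6.2, 4.9]
opening: 0.0853
```

```bash
python3 plan.py
```

```text
t 13.1 TCPchute mm [-48.228  -6.611  68.253] turn left(deg,tool) [0.202 0.036 0.168] F [ 2.639 -6.245  4.893] open 0.08526011170607083
```

>>> apply_moves(increments=[0.02, 0, 0.02, -0.02, 0, 0.12, 1, 0, 0, 0, 0, 0.01, 0.12, 1, 0, 0, 0, 0, 0, 0.12, 1, 0, 0, 0, 0, 0.01, 0.12, 1])

```text
time: 13.5
eef_pos: [0.5064, 0.169, 0.0682]
ee_rot: [[0.998, 0.003, -0.068], [0.068, -0.007, 0.998], [0.002, -1.0, -0.007]]
force: [3.3, -16.5, 9.4]
opening: 0.0855
```

```bash
python3 plan.py
```

```text
t 13.5 TCPchute mm [-48.54    3.259  68.228] turn left(deg,tool) [0.402 0.07  0.13 ] F [  3.279 -16.511   9.391] open 0.08549307231106244
```

The force rose to −16.5 N at TCP y = +3.3 mm, exactly where the tray should be home. I'll back off a few mm so the finger doesn't drag on the tray, then lift.

>>> apply_moves(increments=[0.05, 0, 0, 0, 0, -0.2, 1, 0, 0, 0, 0, 0, -0.15, 1, 0, 0, 0, 0, 0, 0, 1])

```text
time: 13.8
eef_pos: [0.5057, 0.1633, 0.0682]
ee_rot: [[0.998, 0.001, -0.065], [0.065, 0.003, 0.998], [0.001, -1.0, 0.003]]
force: [2.1, -3.3, 4.2]
opening: 0.0849
```

```bash
python3 - <<'E'
from plan import *
state()
for c in('side','top'): cv2.imwrite(f'pics/{c}7.png',cv2.resize(arm.capture(c)[150:370,220:500,::-1] if c=='side' else arm.capture(c)[130:300,210:470,::-1],None,fx=2.7,fy=2.7))
E
```

```text
t 13.8 TCPchute mm [-49.562  -2.377  68.184] turn left(deg,tool) [-0.149 -0.087  0.06 ] F [ 2.144 -3.338  4.237] open 0.08492259906074637
```

View pics/side7.png

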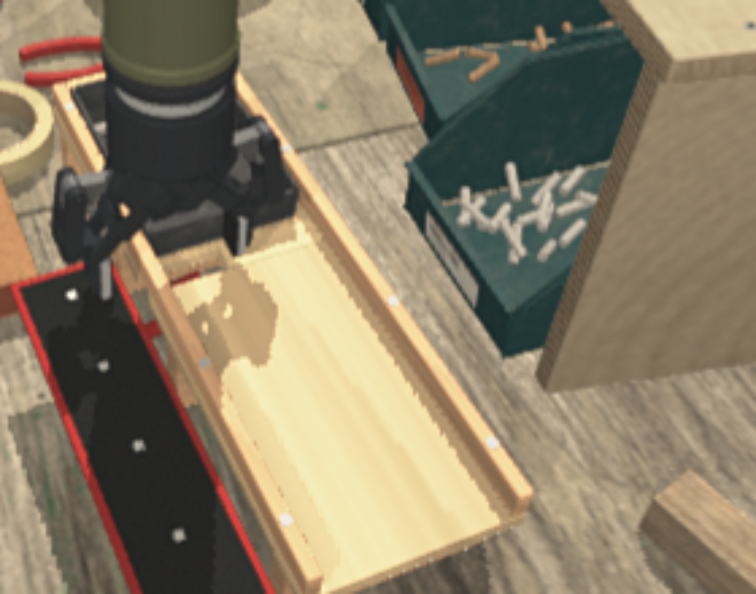

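View pics/top7.png

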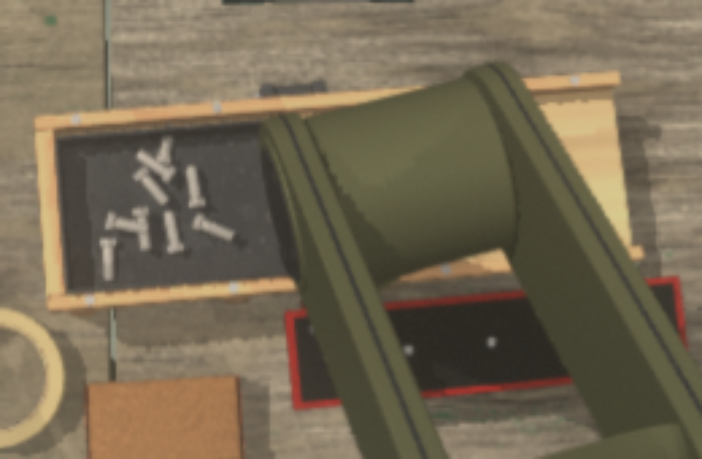

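The tray front now touches the stop (x≈57 in the top crop), and the open slot shows behind the tray in the side view at (205,265). I'll lift straight up.

>>> apply_moves(increments=[0, 0, 0, 0, -0.3, -0.05, 1, 0, 0, 0, 0, -0.4, 0, 1, 0, 0, 0, 0, -0.5, 0, 1, 0, 0, 0, 0, -0.5, 0, 1, 0, 0, 0, 0, -0.6, 0, 1, 0, 0, 0, 0, -0.8, -0.2, 1, 0, 0, 0, 0, -0.8, -0.4, 1, 0, 0, 0, 0, -0.8, -0.8, 1, 0, 0, 0, 0, -0.8, -0.8, 1, 0, 0, 0, 0, -0.3, -0.8, 1])

```text
time: 14.9
eef_pos: [0.502, 0.0875, 0.218]
ee_rot: [[0.997, -0.018, -0.07], [0.07, 0.002, 0.998], [-0.018, -1.0, 0.003]]
force: [0.4, 0.0, -0.4]
opening: 0.0851
```

>>> apply_moves(increments=[0, 0, 0, 0, 0, -0.8, 1, 0, 0, 0, 0, 0, -0.8, 1, 0, 0, 0, 0, 0, -0.8, 1, 0, 0, 0, 0, 0, -0.8, 1, 0, 0, 0, 0, 0, -0.8, 1, 0, 0, 0, 0, 0, -0.8, 1, 0, 0, 0, 0, 0, -0.8, 1, 0, 0, 0, 0, 0, -0.5, 1, 0, 0, 0, 0, 0, 0, 1, 0, 0, 0, 0, 0, 0, 1])

```text
time: 15.9
eef_pos: [0.5017, -0.0693, 0.2196]
ee_rot: [[0.997, -0.034, -0.068], [0.068, 0.007, 0.998], [-0.033, -0.999, 0.009]]
force: [0.4, 0.3, 0.2]
opening: 0.0855
```

```bash
python3 - <<'E'
from plan import *
state()
for c in('side','top'):
  cv2.imwrite(f'pics/{c}8.png',cv2.resize(arm.capture(c)[150:370,220:500,::-1] if c=='side' else arm.capture(c)[130:300,210:470,::-1],None,fx=2.7,fy=2.7))
  for n in('parts_tray','gate_top','pedal','masking_tape','sanding_block','pliers_red'):
    print(c,n,[(np.round(d['centre'],3),round(d['p'],2)) for d in arm.tip_of(c,n)][:2])
print('tray expected home',w(POSE,[(.003,.095,.065)]))
E
```

```text
t 15.9 TCPchute mm [ -69.173 -234.206  219.622] turn left(deg,tool) [-0.542  0.043 -1.913] F [0.397 0.338 0.166] open 0.08551352477284886
side parts_tray [(array([0.55 , 0.26 , 0.063]), 0.64)]
side gate_top [(array([0.521, 0.169, 0.076]), 0.65)]
side pedal [(array([0.46 , 0.044, 0.118]), 0.84)]
side masking_tape [(array([0.429, 0.396, 0.   ]), 0.98)]
side sanding_block [(array([ 0.394,  0.273, -0.006]), 0.56)]
side pliers_red [(array([0.568, 0.47 , 0.001]), 0.79)]
top parts_tray [(array([0.55 , 0.263, 0.06 ]), 0.8)]
top gate_top [(array([0.513, 0.165, 0.076]), 0.84)]
top pedal [(array([0.461, 0.039, 0.114]), 0.79)]
top masking_tape [(array([0.43 , 0.399, 0.001]), 0.8)]
top sanding_block [(array([ 0.395,  0.275, -0.005]), 0.95), (array([0.55 , 0.264, 0.064]), 0.61)]
top pliers_red [(array([0.566, 0.468, 0.001]), 0.69)]
tray expected home [[0.552 0.264 0.065]]
```

View pics/side8.png

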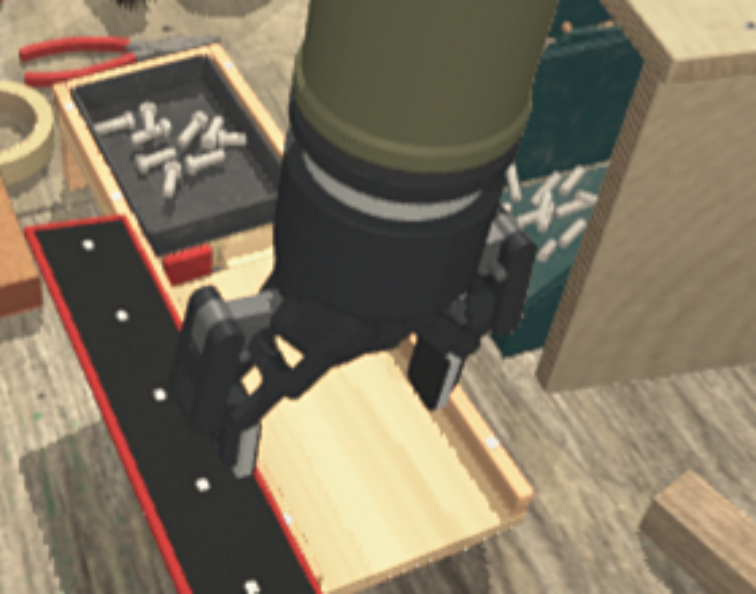

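View pics/top8.png

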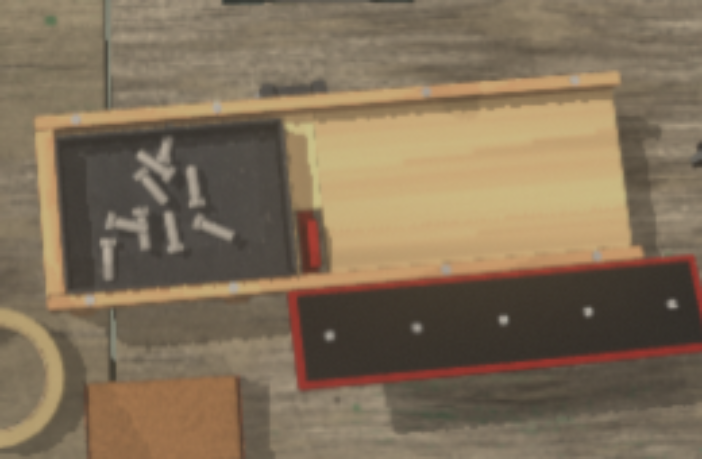

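The tray is flush against the stop (left edge at x≈57 in the top crop). The gate is up behind it at (312,240) in the top crop and (187,262) in the side crop. The pedal is back at its rest height, the bystanders haven't moved, and the gripper is clear with about 0 N on it. I'm handing in.

```bash
python3 -c "
from rig import arm
print(arm.hand_in())"
```

```text
the job is handed in; nothing more can be done
None
```

The tray is home against the end stop, the gate has sprung up behind it, and I handed the job in at about 16 s; no verdict was reported.

I used the open gripper astride the pedal-side wall. One fingertip pressed the pedal level and slid along it, while the other pushed the tray from behind. The wrist force jumped to about 16.5 N just where the tray should meet the stop. I then backed off 5–6 mm and lifted straight up.

**Last checks:**
- **Tray:** both cameras put it within about 4 mm of the expected home position of (0.552, 0.264, 0.065) m, which is the detector's own accuracy. The top picture shows it flush with the stop and square in the chute.
- **Gate and pedal:** both are back at the positions measured before the start, to within the detector's accuracy.
- **Bystanders:** the tape, sanding block and pliers are within 4 mm of where they were first seen.
- **Gripper:** it is about 0.22 m above the bench and clear of everything, with less than 1 N on it.

**Not measured directly:** I had no gate angle or gate-to-tray force to read. From the pedal height I estimate the gate was held at about 0.21–0.22 rad, below the floor throughout the crossing. No check failed or disagreed.

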